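Put the run-down batteries into their charging trays

TASK

Put the four loose batteries on charge: stand each one upright and flat on the floor of the charging tray made for its size, lengthwise along the pocket (either way round). Set them down gently rather than dropping them, and leave the black mains adapter and the multimeter where they lie.

Things in the scene. Friction and masses are not known exactly. Their poses are not given: they have to be found in the camera images.
- battery_slim: the slim battery: loose, upright sealed block, 97 mm long (its x) x 24 mm wide (its y) x 52 mm high (its z), grey case with a black top 12 mm thick, and on the top two brass terminal tabs 5 mm high, one near each end of the length; about 0.3 kg. Origin: centre of its underside.
- battery_wide: the wide battery: loose, upright sealed block, 97 mm long (its x) x 43 mm wide (its y) x 52 mm high (its z), grey case with a black top 12 mm thick, and on the top two brass terminal tabs 5 mm high, one near each end of the length; about 0.55 kg. Origin: centre of its underside.
- battery_tall: the tall battery: loose, upright sealed block, 70 mm long (its x) x 47 mm wide (its y) x 80 mm high (its z), grey case with a black top 12 mm thick, and on the top two brass terminal tabs 5 mm high, one near each end of the length; about 0.65 kg. Origin: centre of its underside.
- battery_short: the short battery: loose, upright sealed block, 51 mm long (its x) x 42 mm wide (its y) x 52 mm high (its z), grey case with a black top 12 mm thick, and on the top two brass terminal tabs 5 mm high, one near each end of the length; about 0.27 kg. Origin: centre of its underside.
- tray_slim: charging tray of the slim battery, fixed to the bench: shallow open black tray with a bright metal floor, pocket 113 mm (its x) x 40 mm (its y) inside, so 8 mm spare on every side of its battery; floor top 5 mm above the bench, walls 5 mm thick with their rim 13 mm above the bench; a grey block 24 x 50 x 18 mm high with a green lamp is joined to the outside of its +x end. Origin: under the centre of the pocket, on the bench surface.
- tray_wide: charging tray of the wide battery, fixed to the bench: shallow open black tray with a bright metal floor, pocket 113 mm (its x) x 59 mm (its y) inside, so 8 mm spare on every side of its battery; floor top 5 mm above the bench, walls 5 mm thick with their rim 13 mm above the bench; a grey block 24 x 50 x 18 mm high with a green lamp is joined to the outside of its +x end. Origin: under the centre of the pocket, on the bench surface.
- tray_tall: charging tray of the tall battery, fixed to the bench: shallow open black tray with a bright metal floor, pocket 86 mm (its x) x 63 mm (its y) inside, so 8 mm spare on every side of its battery; floor top 5 mm above the bench, walls 5 mm thick with their rim 13 mm above the bench; a grey block 24 x 50 x 18 mm high with a green lamp is joined to the outside of its +x end. Origin: under the centre of the pocket, on the bench surface.
- tray_short: charging tray of the short battery, fixed to the bench: shallow open black tray with a bright metal floor, pocket 67 mm (its x) x 58 mm (its y) inside, so 8 mm spare on every side of its battery; floor top 5 mm above the bench, walls 5 mm thick with their rim 13 mm above the bench; a grey block 24 x 50 x 18 mm high with a green lamp is joined to the outside of its +x end. Origin: under the centre of the pocket, on the bench surface.
- adapter: mains adapter, not a battery: loose plain black brick 105 (x) x 48 (y) x 32 mm high, no terminals, thin dull ribs across its top. Origin: centre of its underside.
- meter: grey multimeter lying on its back, 145 (x) x 75 (y) x 34 mm high, with a round black dial 7 mm higher and a greenish screen. Origin: centre of its underside.
Not all that is in view belongs to the job. What is shaped like the battery_tall but blue is not meant. What is shaped like the battery_wide but pink is not meant.

How it is judged (in metres and radians):
At the end, for the whole second after the job is handed in: Each battery stands in its own tray: within 12 mm of the pocket's centre, underside 3 to 8 mm above the bench, tilt under 0.08 rad, length within 0.42 rad of the pocket's (either way round), released, at rest; adapter and multimeter moved less than 25 mm (horizontal distance between battery_slim and tray_slim below 0.012 m and z of battery_slim in the frame of tray_slim between 0.003 and 0.008 m and angle between each of battery_slim, battery_wide, battery_tall, battery_short's own z axis and vertical below 0.08 rad and angle between the x axis of battery_slim and the x axis of tray_slim, either way round below 0.42 rad and linear speed of each of battery_slim, battery_wide, battery_tall, battery_short below 0.01 m/s and angular speed of each of battery_slim, battery_wide, battery_tall, battery_short below 0.1 rad/s and contact force between each of battery_slim, battery_wide, battery_tall, battery_short and the fingers below 0.05 N and horizontal distance between battery_wide and tray_wide below 0.012 m and z of battery_wide in the frame of tray_wide between 0.003 and 0.008 m and angle between the x axis of battery_wide and the x axis of tray_wide, either way round below 0.42 rad and horizontal distance between battery_tall and tray_tall below 0.012 m and z of battery_tall in the frame of tray_tall between 0.003 and 0.008 m and angle between the x axis of battery_tall and the x axis of tray_tall, either way round below 0.42 rad and horizontal distance between battery_short and tray_short below 0.012 m and z of battery_short in the frame of tray_short between 0.003 and 0.008 m and angle between the x axis of battery_short and the x axis of tray_short, either way round below 0.42 rad and distance of each of adapter, meter from where it was at the start of the episode below 0.025 m); the robot touches nothing.
It fails at once if a battery is dropped or thrown: it moves faster than 0.6 m/s while the fingers do not touch it ((contact force between battery_slim and the fingers below 0.05 N and linear speed of battery_slim above 0.6 m/s) or (contact force between battery_wide and the fingers below 0.05 N and linear speed of battery_wide above 0.6 m/s) or (contact force between battery_tall and the fingers below 0.05 N and linear speed of battery_tall above 0.6 m/s) or (contact force between battery_short and the fingers below 0.05 N and linear speed of battery_short above 0.6 m/s)).
It fails at once if the adapter is shifted by 25 mm or more (distance of adapter from where it was at the start of the episode above 0.025 m).
It fails at once if the meter is shifted by 25 mm or more (distance of meter from where it was at the start of the episode above 0.025 m).
It also fails if it takes over 118 s, if anything falls off the work surface, if the arm or the gripper's body presses on something with over 40 N, if the wrist force passes 120 N, or if a joint passes its speed limit or range.

ROBOT

A 7-joint arm with a two-finger parallel gripper is mounted at the origin on the work surface. World frame = base frame: x ahead of the robot, y to its left, z up, the work surface at z = 0. Lengths are in mm, angles in rad, forces in N, time in s.
With the tool pointing down it reaches from about 350 to 900 mm from the base axis. Payload 19.9 kg.
Tool frame: the origin (TCP) lies at the very end of the fingers, on their centre line; the grasp point (between the pads) lies behind it (env.grasp_offset is the z of the grasp point in the tool frame, in mm); z points along the fingers, y is the line along which they close (so a half turn about z gives the same grasp; the last joint's range is limited). The gripper opens to 94 mm and grips with 3 to 60 N. Pads are 16 mm wide; open, the fingers measure 119 mm over their backs; the gripper's body (75 mm by 177 mm) begins 78 mm behind the grasp point.
Start: joints at [-1.198, 0.417, -0.01, 1.614, 0.005, 1.111, -0.053], TCP at [251.295, 572.232, 205.425] pointing down, gripper open.
Joint ranges: [-2.81, 2.81], [-0.39, 2.02], [-1.27, 1.25], [0.06, 2.57], [-1.19, 4.33], [0.19, 2], [-2.82, 2.82]. Speed limits (rad/s): [1.89, 1.89, 2.39, 2.39, 3.01, 3.01, 3.01].

INTERFACE

Orientations are given as a unit quaternion [x, y, z, w].
In Python, from cell import env gives the robot as it stands. Calls block until the motion is done:
- env.reach(position, orientation): joint-space move of the TCP to a pose.
- env.move_straight(position, rotation=None, max_speed=150, max_force=None): straight line of the TCP; rotation=None keeps the orientation; max_speed is the mean speed in mm/s. With max_force (N) it stops when the force on the tool has changed by that much, and returns True; else False.
- env.move_j(angles): joint-space move.
- env.move_gripper(opening): finger opening in mm; the grip force is fixed at half the most; returns when the fingers have stopped.
- env.wait(seconds).
- env.solve_ik(position, orientation): joint angles nearest the present ones, or None.
- env.camera(name): name is "side" or "top"; returns a dict with "frame" (384x512x3 uint8, blue, green, red), "depth" (384x512 float32, mm along the optical axis (not along the pixel's ray), 0 where there is no reading), "camera_matrix" (3x3 intrinsics, pixels), "rvec" (rotation vector, rad) and "tvec" (3), from world to camera coordinates, as OpenCV has them. Camera axes: x right, y down, z forward; pixel columns grow to the right and rows downward; lengths in mm; the calibration is good to about 2 mm. A picture is of the moment at which its call begins.
A pose or a line that the arm cannot do raises env.MotionError and nothing moves.
- env.finish_job(): hands the job in; it is judged then, once.
Readings, each from a call of its own:
- env.get_time_s(): time.
- env.get_q(): joint angles.
- env.get_dq(): joint speeds.
- env.get_effort(): joint torques, N m.
- env.get_eef_pos(): TCP position.
- env.get_eef_rot(): TCP orientation.
- env.get_contact_force(): force on the tool from outside, world axes, zero at the start.
- env.get_wrist_torque(): the same for the moment, N m.
- env.get_width(): finger opening in mm.
- env.get_grip_force(): force on a finger pad.
Only numpy, scipy, OpenCV 4.12 (cv2) and the standard library are available. Lean on these libraries where they do the work, as an engineer would, in place of code of your own. Each camera call takes 0.05 s, during which the arm holds its last target. There are 200 camera calls.

## Working session

There is one attempt and no reset: what is moved stays moved. The work goes in short steps, each a Python script; the robot and the scene stay as the last script left them, time stands still between calls to the robot, and variables do not carry over. Pictures are saved under pics/ and viewed, at most 14 in all, crops included, and the job is handed in when it is done.

```bash
mkdir -p pics; ls; python3 - <<'E'
from cell import env
import cv2,numpy as np
for n in("top","side"):
    c=env.camera(n); cv2.imwrite(f"pics/{n}0.png",cv2.resize(c["frame"],(800,600),interpolation=cv2.INTER_CUBIC)); np.savez(f"{n}0.npz",**c)
    R=cv2.Rodrigues(c["rvec"])[0]; print(n,(-R.T@c["tvec"].reshape(3)).round(),c["camera_matrix"][0,0], R[2].round(2),(c["depth"]==0).mean())
print(env.grasp_offset,env.get_eef_rot(),env.get_time_s())
E
```

```text
pics
top [ 266.   84. 1084.] 403.10043576468684 [ 0.18  0.03 -0.98] 0.003931681315104167
side [ 294. -647.  576.] 384.47476267562575 [ 0.21  0.8  -0.57] 0.0039520263671875
-18.8 [ 2.05424664e-01  9.78672780e-01 -5.40903076e-04 -6.55806287e-05] 0.1
```

View pics/top0.png

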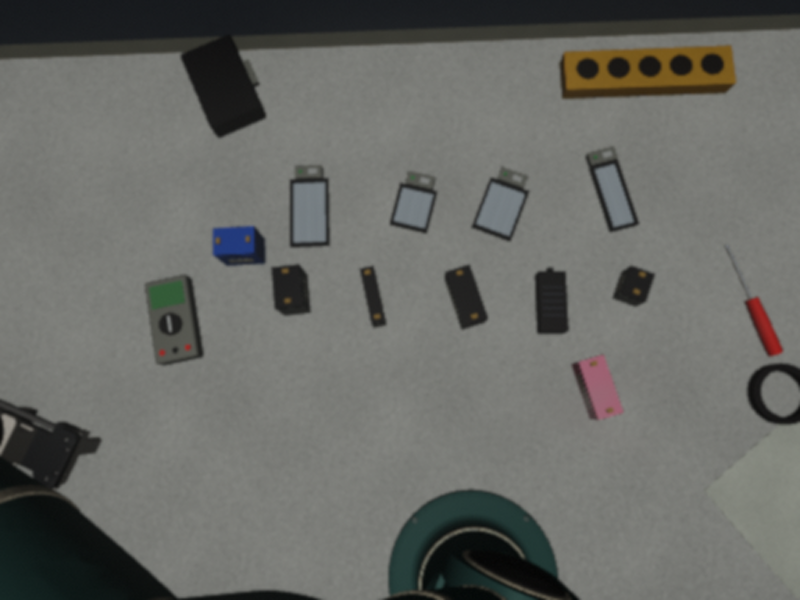

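View pics/side0.png

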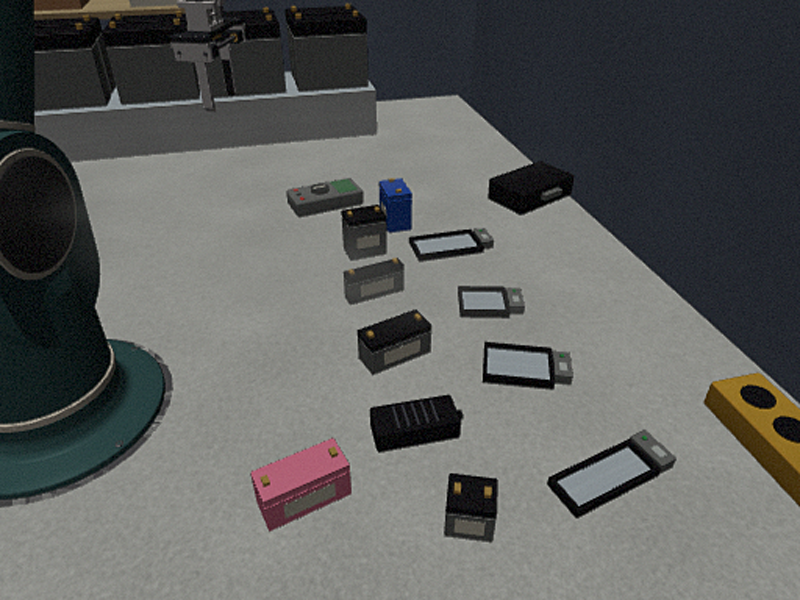

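The top view shows these, in 800x600 pixels:
- **Batteries:** tall (290,290), slim (373,296), wide (466,296), short (634,285).
- **Trays:** wide (310,212), short (413,207), tall (500,208), slim (613,195).
- **Look-alikes, to be left alone:** adapter (552,302, ribbed, no tabs), blue block (238,242), pink block (598,388), black box (225,85) and the big batteries on the rack seen in the side view.

The side view shows brass tabs on all four chosen batteries.

```bash
cat > vis.py <<'E'
import cv2,numpy as np
def rays(c,uv):
    R=cv2.Rodrigues(c["rvec"])[0]; o=-R.T@c["tvec"].reshape(3)
    uv=np.atleast_2d(np.asarray(uv,float)); d=np.c_[uv,np.ones(len(uv))]@np.linalg.inv(c["camera_matrix"]).T@R
    return o,d
def on_plane(c,uv,z):
    o,d=rays(c,uv); return o+d*((z-o[2])/d[:,2])[:,None]
def height(c):
    h,w=c["depth"].shape; o,d=rays(c,np.argwhere(np.ones((h,w)))[:,::-1])
    return (o[2]+d[:,2]*c["depth"].ravel()).reshape(h,w)
def blob(mask,u,v,win):
    "component of mask nearest to pixel, within window"
    n,l,s,ce=cv2.connectedComponentsWithStats(mask.astype(np.uint8))
    k=[i for i in range(1,n) if s[i,4]>25 and abs(ce[i]-[u,v]).max()<win]
    k=max(k,key=lambda i:s[i,4]); return np.argwhere(l==k)[:,::-1]
def rect(P):
    "centre, (long, short), angle of the long side"
    (x,y),(a,b),t=cv2.minAreaRect(P[:,:2].astype(np.float32)); t=np.radians(t)
    if a<b:a,b,t=b,a,t+np.pi/2
    return np.array([x,y]),(a,b),(t+np.pi/2)%np.pi-np.pi/2
BAT=dict(slim=(373,296,52),wide=(466,296,52),tall=(290,285,80),short=(634,283,52))
TRAY=dict(slim=(613,195),wide=(310,212),tall=(500,208),short=(413,207))
E
python3 - <<'E'
from vis import *
c=dict(np.load("top0.npz")); H=height(c); f=c["frame"].astype(int); hsv=cv2.cvtColor(c["frame"],cv2.COLOR_BGR2HSV)
print("bench z",np.median(H[200:280,100:400]),H[250:270,150:250].std())
vis=cv2.resize(c["frame"],None,fx=4,fy=4)
for n,(u,v,h) in BAT.items():
    p=blob(abs(H-h)<7,u*.64,v*.64,12); P=on_plane(c,p,h); r=rect(P)
    print(n,r[0].round(1),np.round(r[1],1),round(r[2],3),"z",np.median(H[p[:,1],p[:,0]]).round(1),len(p))
    br=(f[...,2]-f[...,0]>25)
    q=br[p[:,1],p[:,0]]; pp=P[q][:,:2]
    if q.sum()>3:
        _,_,ctr=cv2.kmeans(pp.astype(np.float32),2,None,(3,20,.1),5,cv2.KMEANS_PP_CENTERS); d=ctr[1]-ctr[0]
        print("   tabs",ctr.round(0).tolist(),"mid",ctr.mean(0).round(1),"len",np.hypot(*d).round(),"ang",round(np.arctan(d[1]/d[0]),3))
    cv2.drawContours(vis,[cv2.convexHull(p.astype(np.int32))*4],-1,(0,0,255),1)
for n,(u,v) in TRAY.items():
    p=blob((f[...,0]>f[...,2]+8)&(hsv[...,2]>110),u*.64,v*.64,12); r=rect(on_plane(c,p,5))
    print("tray",n,r[0].round(1),np.round(r[1],1),round(r[2],3),len(p))
    cv2.drawContours(vis,[cv2.convexHull(p.astype(np.int32))*4],-1,(0,0,255),1)
cv2.imwrite("pics/crop1.png",cv2.resize(vis[350:880,640:1800],(800,366)))
E
```

```text
bench z -0.7364290107634588 64.07635141637572
slim [455.6 152.3] [97.  23.8] 0.193 z 51.2 336
   tabs [[421.0, 145.0], [496.0, 159.0]] mid [458.3 152. ] len 77.0 ang 0.191
wide [450.9  -4. ] [96.9 43.3] 0.278 z 51.0 616
   tabs [[417.0, -16.0], [491.0, 6.0]] mid [453.8  -5.3] len 77.0 ang 0.288
tall [468.2 289.6] [70.5 47.3] 0.089 z 79.2 499
   tabs [[446.0, 288.0], [496.0, 292.0]] mid [471.  290.1] len 50.0 ang 0.078
short [ 461.9 -286.4] [51.8 42.2] -0.4 z 50.7 328
   tabs [[450.0, -284.0], [479.0, -297.0]] mid [ 464.2 -290.6] len 32.0 ang -0.4
tray slim [ 633.  -277.8] [107.2  32.5] 0.232 440
tray wide [619.6 265.2] [106.7  53.9] 0.007 718
tray tall [614.6 -76.3] [79.6 59.1] -0.398 588
tray short [621.9  78.6] [60.8 53. ] -0.267 399
```

View pics/crop1.png

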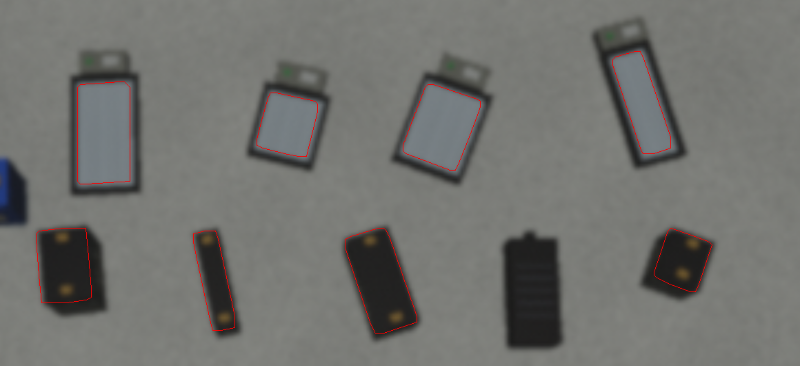

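All sizes match: top faces within 1 mm, heights within 1.5 mm, and tray floors show a little small because the near wall hides part of them. The crop confirms that each outline sits on a two-tab battery or the right tray floor. I'll start with the slim one.

```bash
cat > rob.py <<'E'
from cell import env
import numpy as np
from scipy.spatial.transform import Rotation as Ro
B=dict(slim=(455.6,152.3,.192),wide=(450.9,-4,.283),tall=(468.2,289.6,.085),short=(461.9,-286.4,-.4))
T=dict(slim=(633,-277.8,.232),wide=(619.6,265.2,.007),tall=(614.6,-76.3,-.398),short=(621.9,78.6,-.267))
CAM=np.array([266,84.])
def quat(t):
    c,s=np.cos(t),np.sin(t); return Ro.from_matrix([[c,s,0],[s,-c,0],[0,0,-1]]).as_quat()
def tray(n):
    x=np.array(T[n][:2]); return x-(x-CAM)*4/1080   # near wall hides part of the floor
def run(n,up=180):
    h=35 if n=="tall" else 22
    p,t=np.array(B[n][:2]),tray(n); best=None
    for k in(0,np.pi,-np.pi):
        q=quat(B[n][2]+k),quat(T[n][2]+k)
        s=[env.solve_ik([*p,up],q[0]),env.solve_ik([*p,h],q[0]),env.solve_ik([*t,up],q[1]),env.solve_ik([*t,h+5],q[1])]
        if all(x is not None for x in s):
            m=abs(s[0]-np.array(env.get_q())).max()
            if best is None or m<best[0]: best=(m,q)
    q=best[1]
    env.move_gripper(94); env.reach([*p,up],q[0]); hit=env.move_straight([*p,h],max_speed=120,max_force=15)
    print(n,"hit",hit,env.get_eef_pos())
    if hit: return
    env.move_gripper(5); print("width",env.get_width(),"grip",env.get_grip_force())
    env.move_straight([*p,up],max_speed=120); print("lifted width",env.get_width(),env.get_time_s())
    env.reach([*t,up],q[1]); env.move_straight([*t,h+20],max_speed=120); env.wait(.2)
    hit=env.move_straight([*t,h+4.5],max_speed=20,max_force=8); print("down",hit,env.get_eef_pos(),env.get_contact_force())
    env.wait(.2); env.move_gripper(min(94,env.get_width()+30)); env.wait(.2)
    env.move_straight([*t,up],max_speed=120); print("t",env.get_time_s())
E
python3 - <<'E'
from rob import *
run("slim")
E
```

```text
slim hit False [455.94656351 152.42349919  22.51770614]
width 24.015427598865994 grip 29.99129891395569
lifted width 23.722111977563113 6.0333
down True [ 631.42432314 -276.42794076   27.04588424] [-1.95905113  0.7555102   6.9796031 ]
t 12.4167
```

```bash
python3 - <<'E'
from rob import *
for n in("short","wide","tall"): run(n)
env.reach([400,480,250],quat(0)) if env.solve_ik([400,480,250],quat(0)) is not None else env.reach([251,572,205],[.2054,.9787,0,0])
import cv2
for k in("top","side"):
    c=env.camera(k); np.savez(k+"1.npz",**c); cv2.imwrite(f"pics/{k}1.png",cv2.resize(c["frame"],(800,600)))
from vis import *
c=dict(np.load("top1.npz")); Hh=height(c)
for n in T:
    h=BAT[n][2]+5; u,v=TRAY[n]
    p=blob(abs(Hh-h)<7,u*.64,v*.64,30); r=rect(on_plane(c,p,h)); print(n,"off",(r[0]-tray(n)).round(1),np.round(r[1],1),round(r[2]-T[n][2],3),np.median(Hh[p[:,1],p[:,0]]).round(1))
E
```

```text
short hit False [ 462.26126432 -286.57419408   22.57984035]
width 41.790386689429226 grip 29.999287873506546
lifted width 41.684992940212894 17.7
down True [620.35364124  78.55653982  27.00102482] [-1.1646162  -0.49437547  6.94128242]
t 23.8667
wide hit False [451.2643068   -3.98286904  22.4651681 ]
width 42.67571717577301 grip 29.99830350279808
lifted width 43.01400534226402 28.975
down True [618.04563242 264.43557464  27.08731853] [-1.69347624 -1.35042389  7.90762747]
t 34.8833
tall hit False [468.56247892 289.8429211   35.63655759]
width 46.547217158163804 grip 29.994150549173355
lifted width 46.594953000143526 39.5833
down True [613.03594052 -75.72056203  39.98079786] [-1.74226344  0.22030328  7.42252396]
t 45.5167
slim off [-1.9  4.1] [98.  26.8] -0.008 55.8
wide off [-1.7  0.3] [98.  40.6] -0.007 55.9
tall off [-1.5  1.5] [72.  46.6] 0.001 83.8
short off [0.1 0.6] [51.8 41.6] 0.007 55.9
```

```bash
sleep 1
```

```text
(no output)
```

View pics/side1.png

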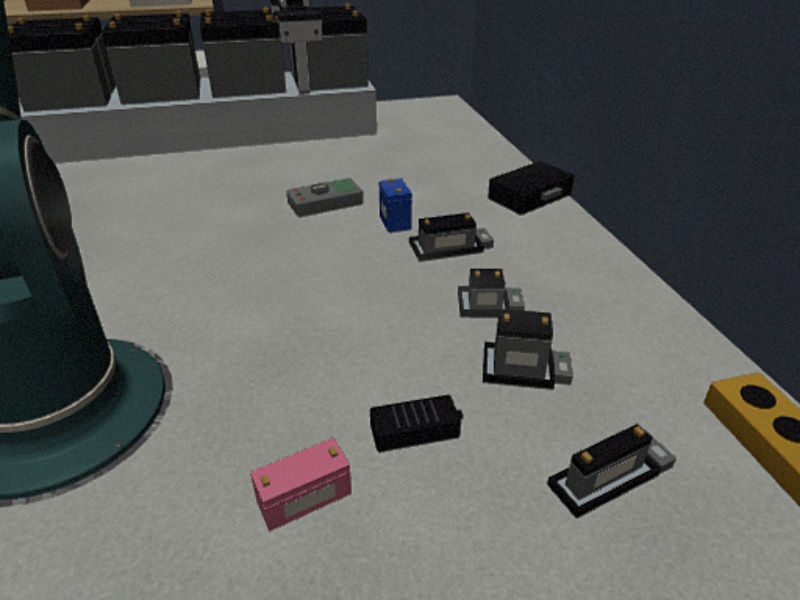

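View pics/top1.png

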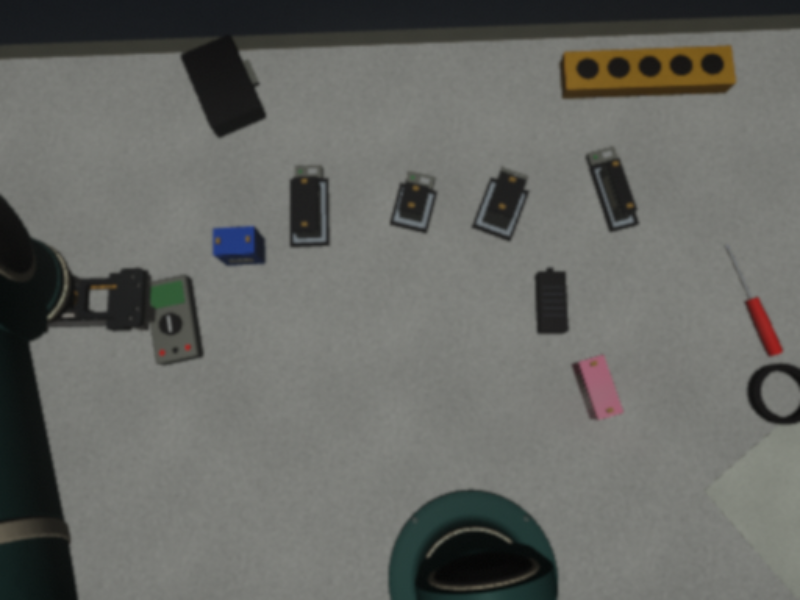

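All four batteries stand upright in their own trays: top view (309,212), (413,207), (502,205), (614,190). Their tops read about 5 mm higher than on the bench and at most about 5 mm off the pocket centre. The adapter (552,302) and multimeter (172,320) have not moved, so I'm handing in.

```bash
python3 -c "
from cell import env
print(env.finish_job(),env.get_time_s())"
```

```text
the job is handed in; nothing more can be done
the job is handed in; nothing more can be done
```

The four batteries stand upright in their own trays, the adapter and multimeter have not visibly moved, and I have handed the job in; no verdict came back.

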